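# Back off the knurled clamp ring and push the filter slide home

## Task

On the microscope lamp base, loosen the large knurled clamp ring by rolling your fingertips along its rim: two full turns anticlockwise seen from above, ending with the ring's lug back near the fixed pointer (within an eighth of a turn). Only then push the black end plate of the filter slide in with a fingertip until it is fully home, and back away. Push gently, and leave the small ring on the eyepiece and everything else where it stands.

Things in the scene. Friction and masses are not known exactly. Their poses are not given: they have to be found in the camera images.
- lamp_base: Fixed cream microscope lamp base on a grey foot 330 x 220 mm. Origin on the table straight below the ring's axis; z up, +x to the rear lamp house, +y to the side where the filter slide sticks out. Its flat deck (x -100 to 210, y -100 to 100 mm) is 73 mm above the table; the lamp house (x 118 to 208 mm) rises to 95 mm. A pointer bar 20 x 5 mm, 4 mm high, lies on the deck at x -98 to -78 mm.
- ring_center (a point): Centre of the large knurled clamp ring, on its vertical axis, half-way up. Dark steel, 95 mm across over 36 rounded ridges (90 mm between them), 22 mm high, from 85 to 107 mm above the table, with 12 mm free between it and the deck; a fixed lens in its middle stands to 113 mm. Fingertips have 50 mm free room all round the rim; an objective stands on the deck beyond that.
- clamp_ring (a joint): Turn of the large clamp ring in rad: 0 is tight (the start), grows anticlockwise seen from above (loosening); two full turns = 12.57. It cannot turn below 0. It turns in place without rising, is stiff (0.08 N m, about 2 N along the rim) and stays where it is left.
- ring_lug (a point): Small steel lug, 10 x 7 mm, on top of the ring (a mark to count turns by; fingers pass through it, push on the rim instead), 37.5 mm from the ring's axis, 112 mm above the table at its top. It starts beside the fixed pointer bar and passes it once a turn.
- slide_face (a point): Centre of the outer face of the filter slide's black end plate (60 mm wide, 12 mm thick, from 31 to 65 mm above the table), on the lamp base's +y side; the point lies 48 mm above the table. The plate is pushed along the lamp base's -y; about 3 N moves it and it stays where it is left.
- filter_slide (a joint): How far the filter slide is pushed in, m: starts between 0 and 0.012, fully home against its stop at 0.050 (the face is then 120 mm from the ring's axis; at 0 it is 170 mm).
- small_ring (a joint): Turn (rad, starts at 0) of the other, small knurled ring (47 mm across) on top of an eyepiece held in a fixed round stand (84 mm foot, 75 mm tall). It is not part of the job.
- eyepiece_stand: The fixed stand with the eyepiece and its small ring; origin at its underside on its axis. Leave alone.
- objective: Loose bystander standing on a front corner of the lamp base's deck: steel microscope objective, 25 mm across, 45 mm tall; origin at the centre of its underside. Leave alone.
- oil_bottle: Loose bystander: small amber bottle, 32 mm across, 70 mm tall, standing just in front of the lamp base; origin at its underside. Leave alone.
- eyepiece: Loose bystander: grey eyepiece standing on the table on the slide's side of the lamp base, 36 mm across, 56 mm tall; origin at its underside. Leave alone.
- slide_box: Loose bystander: grey box 85 x 100 x 34 mm; origin at its underside. Leave alone.
- petri_dish: Loose bystander: clear shallow dish, 84 mm across, 16 mm high; origin at its underside. Leave alone.
- screwdriver: Loose bystander: screwdriver 160 mm long lying along its own x. Leave alone.
- wipe_tub: Loose bystander: white lidded tub 64 mm across, 85 mm tall; origin at its underside. Leave alone.

How it is judged:
On the way, in this order (a step that is already met when the one before it is completed fails the run):
1. the large clamp ring is loosened by two full turns (value of joint clamp_ring between 11.78 and 13.35 rad), for 0.2 s.
2. the filter slide is pushed fully home (value of joint filter_slide above 0.046 m), for 0.2 s.
At the end, for the whole second after the job is handed in: The clamp ring stands two turns anticlockwise from tight, within an eighth of a turn either way (11.78 to 13.35 rad) and at rest, and the filter slide is within 4 mm of its stop (all of step 1 and value of joint filter_slide above 0.046 m and velocity of joint clamp_ring below 0.1 rad/s); the robot touches nothing.
It fails at once if the filter slide is pushed in by more than 6 mm while the ring is still clamped (distance of slide_face from where it was at the start of the episode above 0.006 m and value of joint clamp_ring below 11.78 rad).
It fails at once if the small ring on the eyepiece is turned by more than 0.3 rad (value of joint small_ring above 0.3 rad or value of joint small_ring below -0.3 rad).
It fails at once if the lamp base, its ring or its slide is pressed or squeezed with more than 60 N (contact force between the fingers and lamp_base above 60 N).
It fails at once if a bystander is moved or lifted by more than 20 mm (distance of any of objective, oil_bottle, eyepiece, slide_box, petri_dish, screwdriver, wipe_tub from where it was at the start of the episode above 0.02 m).
It also fails if it takes over 72 s, if anything falls off the work surface, if the arm or the gripper's body presses on something with over 40 N, if the wrist force passes 120 N, or if a joint passes its speed limit or range.

## Robot

A 6-joint arm with a two-finger parallel gripper is mounted at the origin on the work surface. World frame = base frame: x ahead of the robot, y to its left, z up, the work surface at z = 0. Lengths are in m, angles in rad, forces in N, time in s.
With the tool pointing down it reaches from about 0.35 to 0.975 m from the base axis. Payload 4.9 kg.
Tool frame: the origin (TCP) lies on the centre line of the jaws, within the pads' length; the fingertips stand manip.tcp_to_tips ahead of it and the grasp point (between the pads) lies 11 mm behind it (manip.tcp_to_tips is the distance from the TCP to the fingertips, in m); x points along the fingers, y is the direction in which the jaws open and shut, and the axes are right-handed (so a half turn about x gives the same grasp; the last joint's range is limited). The gripper opens to 85 mm and grips with 20 to 120 N. Pads are 22 mm wide; open, the fingers measure 114 mm over their backs; the gripper's body (76 mm by 85 mm) begins 54 mm behind the grasp point. The pads swing forward as they close: fully open they stand 13 mm farther back than shut.
Start: joints at [0.986, 0.053, 1.613, -0, 1.476, -0.119], TCP at [0.281, 0.558, 0.209] pointing down, gripper open.
Joint ranges: [-3.01, 3.01], [-1.01, 2.22], [0.06, 2.58], [-1.02, 4.17], [0.09, 2.62], [-3.14, 3.14]. Speed limits (rad/s): [2.57, 2.57, 3.14, 3.14, 3.14, 3.14].

## Interface

Orientations are given as a unit quaternion [w, x, y, z].
In Python, from plant import status, imaging, workorder, manip gives the robot as it stands.
- The arm moves only by the tool carry_out, never from a script. Its argument "moves" is one flat list of numbers, 5 for each row, row after row: the opening, from 0 (shut) to 1 (fully open), then the shift along the tool's x, y, z in cm, then the turn about the tool's x in rad. In form: [claw, tx, ty, tz, twist, claw, tx, ty, tz, twist, ...]. A call has 1 to 12 rows; each row is the pose to reach, as a shift and turn from the pose commanded when the call began, along the tool's axes at that moment; what a row does not reach only later rows make up. A row lasts 1/12 s, in which the tool goes at most 41.7 mm and 7.16 degrees, less where a joint would pass 70% of its speed; a pose out of reach is approached as far as the arm can. A call with a gripper value outside its range is refused whole. The fingers move at their own pace and stop on an object; the grip force is fixed at half the most. Time passes only in rows, so rows that repeat a pose let the fingers close. It gives the time, the measured TCP pose, the force and the opening at its end, in the units of the state.
- status.state(): the state, without advancing time (a new reading comes with each control period).
- imaging.grab_frame(name): name is "side" or "top"; returns the picture (480x640x3 uint8, red, green, blue); there is no depth.
- imaging.camera_info(name): a dict with "K" (3x3 intrinsics, pixels), "R" (3x3) and "t" (3): a world point X has camera coordinates R X + t. Camera axes: x right, y down, z forward; pixel columns grow to the right and rows downward; lengths in m; the calibration is good to about 2 mm. A picture is of the moment at which its call begins. camera_info takes no time and is no camera call.
- workorder.job_done(): hands the job in, once; it reports no verdict.
The state is a dict: "time": time; "joint_pos": joint angles; "joint_vel": joint speeds; "joint_efforts": joint torques, N m; "tool_pos": TCP position; "tool_rot": TCP orientation; "contact_force": force on the tool from outside, world axes, zero at the start; "ft_torque": the same for the moment, N m; "gripper_width": opening from 0.0 (shut) to 1.0 (fully open).
Only numpy, scipy, OpenCV 4.12 (cv2) and the standard library are available. Lean on these libraries where they do the work, as an engineer would, in place of code of your own. Each camera call takes 0.05 s, during which the arm holds its last target.

## Working session

There is one attempt and no reset: what is moved stays moved. The work goes in short steps, Python scripts to look and compute and a tool call to move; the robot and the scene stay as the last step left them, time stands still between calls to the robot, and variables do not carry over. Pictures are saved under pics/ and viewed, and the job is handed in when it is done.

Besides the shell and the picture viewer there is one more tool, called after "Emit:" in YAML: its name, and indented under it one key for each argument. carry_out: Moves the arm, as the interface text tells. Its arguments: {"type":"object","properties":{"moves":{"type":"array","items":{"type":"number"}}},"required":["moves"]}

```bash
ls; mkdir -p pics; python3 - <<'E'
from plant import status, imaging, workorder, manip
import cv2
print(status.state()); print([ (k,getattr(manip,k)) for k in dir(manip) if k[0]!='_'])
for n in ("side","top"):
    f=imaging.grab_frame(n); cv2.imwrite(f"pics/{n}0.png",f[:,:,::-1]); c=imaging.camera_info(n); print(n,c)
E
```

```text
pics
{'time': 0.0, 'joint_pos': array([ 9.86018081e-01,  5.33447341e-02,  1.61429711e+00, -4.57059238e-06,
        1.47598798e+00, -1.18972445e-01]), 'joint_vel': array([-0.00015803, -0.00085496,  0.00079161, -0.00020275,  0.00080945,
       -0.000465  ]), 'joint_efforts': array([-2.02493924e-03, -3.93673217e+01, -3.70185471e+01, -2.76090259e-04,
        7.16859824e-03, -3.36882010e-05]), 'tool_pos': array([0.28032906, 0.55785977, 0.20746872]), 'tool_rot': array([ 0.6877682 ,  0.16252547,  0.68826166, -0.16387881]), 'contact_force': array([0.27067191, 0.51969518, 0.17417745]), 'ft_torque': array([ 0.04946133, -0.03338892,  0.02529039]), 'gripper_width': 0.996228314288537}
[('IKError', <class 'plant.IKError'>), ('tcp_to_tips', 0.008)]
side {'K': array([[526.15605736,   0.        , 324.75432523],
       [  0.        , 526.15605736, 233.52236021],
       [  0.        ,   0.        ,   1.        ]]), 'R': array([[ 0.70921483, -0.70479587, -0.01664652],
       [-0.5356971 , -0.52340527, -0.66262775],
       [ 0.45830443,  0.47886293, -0.74876388]]), 't': array([-0.3342387 ,  0.35842906,  1.13517761])}
top {'K': array([[454.80681149,   0.        , 324.23538902],
       [  0.        , 454.80681149, 245.82258446],
       [  0.        ,   0.        ,   1.        ]]), 'R': array([[-0.01324764, -0.99972161,  0.01952454],
       [-0.98894888,  0.01021632, -0.1479045 ],
       [ 0.14766386, -0.02126816, -0.98880891]]), 't': array([0.03720374, 0.51833778, 1.31616738])}
```

View pics/side0.png

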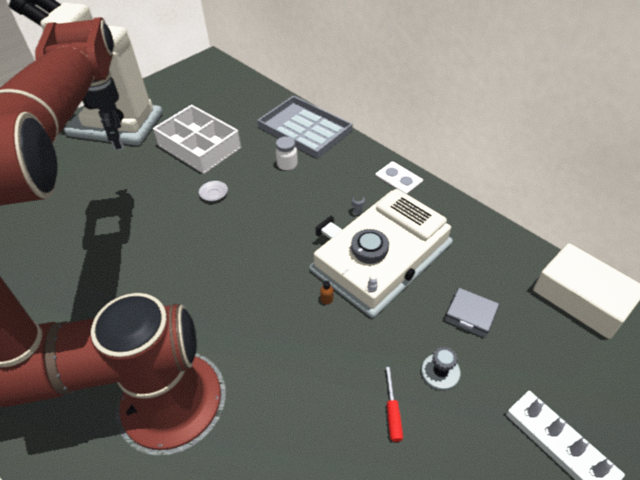

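View pics/top0.png

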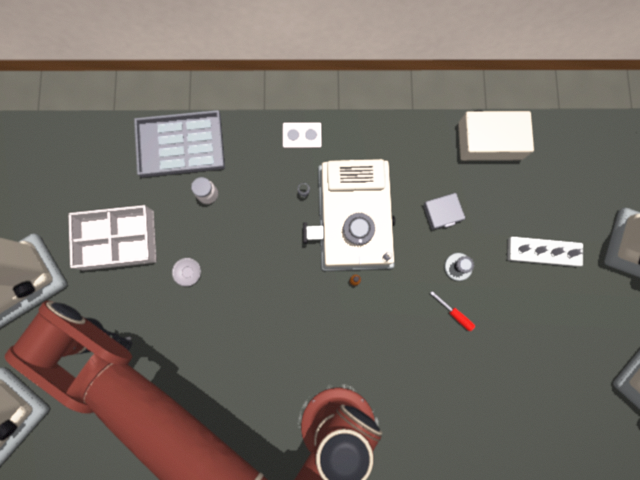

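The side picture shows the lamp base around (380,250), with the ring at (370,246) and the slide plate at (325,230). In the top picture the ring is at (359,229) and the slide at about (312,233). I'll zoom in next.

```bash
python3 - <<'E'
import cv2
a=cv2.imread('pics/top0.png')[145:300,285:415]; cv2.imwrite('pics/topz.png',cv2.resize(a,None,fx=3.8,fy=3.8,interpolation=cv2.INTER_CUBIC))
a=cv2.imread('pics/side0.png')[180:325,300:460]; cv2.imwrite('pics/sidez.png',cv2.resize(a,None,fx=4,fy=4,interpolation=cv2.INTER_CUBIC))
E
```

```text
(no output)
```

View pics/topz.png

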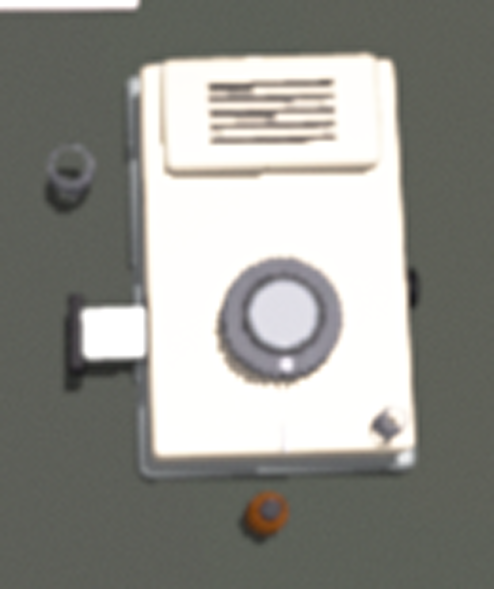

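View pics/sidez.png

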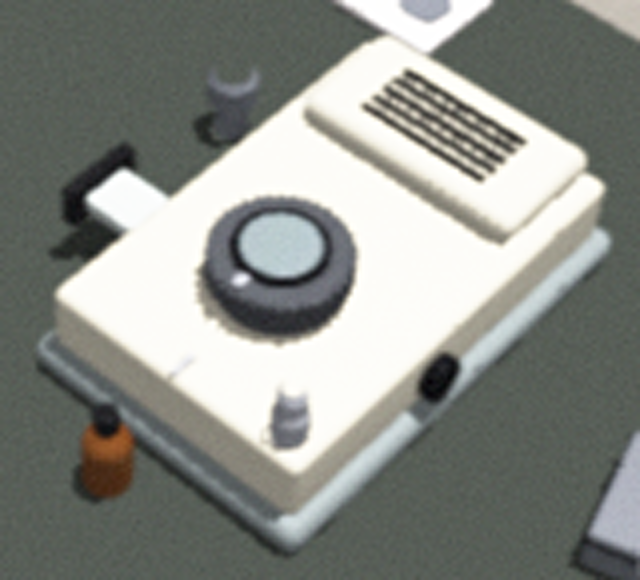

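```bash
cat > h.py <<'E'
import numpy as np,cv2
from plant import status,imaging,manip
def ray(n,p,z):
    c=imaging.camera_info(n);K,R,t=map(np.array,(c['K'],c['R'],c['t']))
    d=R.T@np.linalg.inv(K)@np.array([p[0],p[1],1.]);o=-R.T@t
    return o+d*(z-o[2])/d[2]
def proj(n,X):
    c=imaging.camera_info(n);q=np.array(c['K'])@(np.array(c['R'])@np.array(X)+np.array(c['t']));return q[:2]/q[2]
E
python3 - <<'E'
from h import *
T=lambda x,y:((x+.5)/3.8+285-.5,(y+.5)/3.8+145-.5)
S=lambda x,y:((x+.5)/4+300-.5,(y+.5)/4+180-.5)
r=lambda n,p,z:print(n,p,np.round(ray(n,p,z),4))
print('deck corners FL FR RL RR')
P=[ray('top',T(*q),.073)[:2] for q in [(152,458),(413,452),(140,65),(395,60)]]
for p in P: print(np.round(p,4))
print('yaw', [np.degrees(np.arctan2(*(v[::-1]))) for v in (P[2]-P[0],P[3]-P[1])], np.degrees(np.arctan2(*(P[0]-P[1])[::-1]))-90)
print('sideFL, FR'); r('side',S(58,297),.073); r('side',S(291,470),.073)
print('lens'); r('top',T(284,314),.113); r('side',S(282,245),.113)
# automatic lens & lug
for n,(x0,y0,x1,y1) in (('top',(340,208,380,250)),('side',(348,225,392,265))):
    a=cv2.imread(f'pics/{n}0.png')[y0:y1,x0:x1]; g=cv2.cvtColor(a,cv2.COLOR_BGR2GRAY)
    m=((g<135)).astype(np.uint8); cs,_=cv2.findContours(m,cv2.RETR_CCOMP,cv2.CHAIN_APPROX_NONE)
    for c in cs:
        if cv2.contourArea(c)>60:
            e=cv2.fitEllipse(c); print(n,cv2.contourArea(c),e); p=(e[0][0]+x0,e[0][1]+y0); r(n,p,.113);r(n,p,.096)
print('lug'); r('top',T(287,363),.112); r('side',S(240,279),.112)
print('slide'); r('top',T(74,298),.065);r('top',T(72,384),.065); r('side',S(66,190),.065);r('side',S(127,150),.065)
print('plate side bot outer'); r('side',S(68,218),.031)
print('pointer'); r('top',T(283,435),.077); r('top',T(268,512),.065); r('top',T(387,422),.11);r('top',T(72,160),.05)
r('side',S(290,438),.073); r('side',S(290,393),.118);r('side',S(106,490),.0);r('side',S(230,132),.0)
E
```

```text
deck corners FL FR RL RR
[0.4572 0.0314]
[ 0.4596 -0.1673]
[0.7672 0.0367]
[ 0.77   -0.1642]
yaw [np.float64(0.9745986051494512), np.float64(0.5746289131584058)] 0.6826120708821151
sideFL, FR
side (314.125, 253.875) [0.4605 0.0248 0.073 ]
side (372.375, 297.125) [ 0.465  -0.1641  0.073 ]
lens
top (359.36842105263156, 227.26315789473685) [ 0.5597 -0.0676  0.113 ]
side (370.125, 240.875) [ 0.562  -0.0675  0.113 ]
top 390.0 ((18.945154190063477, 19.388296127319336), (22.006948471069336, 22.670822143554688), 102.20030975341797)
top (358.9451541900635, 227.38829612731934) [ 0.5594 -0.0663  0.113 ]
top (358.9451541900635, 227.38829612731934) [ 0.5626 -0.068   0.096 ]
top 297.5 ((19.209712982177734, 19.152074813842773), (19.437097549438477, 19.65743637084961), 78.62690734863281)
top (359.20971298217773, 227.15207481384277) [ 0.56   -0.0671  0.113 ]
top (359.20971298217773, 227.15207481384277) [ 0.5633 -0.0688  0.096 ]
side 1012.0 ((21.122968673706055, 21.770450592041016), (34.40420150756836, 37.638065338134766), 81.73641967773438)
side (369.12296867370605, 246.77045059204102) [ 0.5464 -0.07
[... 548 characters left out ...]
4736842104, 245.68421052631578) [0.5158 0.0919 0.065 ]
side (316.125, 227.125) [0.5312 0.0907 0.065 ]
side (331.375, 217.125) [0.5845 0.0874 0.065 ]
plate side bot outer
side (316.625, 234.125) [0.5354 0.0945 0.031 ]
pointer
top (359.10526315789474, 259.10526315789474) [ 0.4732 -0.0681  0.077 ]
top (355.1578947368421, 279.36842105263156) [ 0.4158 -0.0564  0.065 ]
top (386.4736842105263, 255.68421052631578) [ 0.4781 -0.1423  0.11  ]
top (303.57894736842104, 186.73684210526315) [0.6973 0.0911 0.05  ]
side (372.125, 289.125) [ 0.4814 -0.1487  0.073 ]
side (372.125, 277.875) [ 0.4792 -0.1476  0.118 ]
side (326.125, 302.125) [ 0.4144 -0.062   0.    ]
side (357.125, 212.625) [0.6912 0.0908 0.    ]
```

```bash
cat >> h.py <<'E'
from scipy.spatial.transform import Rotation as Ro
def Rt(s=None):
    s=s or status.state();q=s['tool_rot'];return Ro.from_quat([q[1],q[2],q[3],q[0]]).as_matrix()
E
python3 - <<'E'
from h import *
s=status.state();R=Rt();print(R.round(4),s['tool_pos'])
# to go above: 
for P in ([.49,.15,.21],[.5605,.05,.21]):print(R.T@(np.array(P)-s['tool_pos'])*100)
E
```

```text
[[-1.100e-03  4.491e-01  8.935e-01]
 [-1.600e-03  8.935e-01 -4.491e-01]
 [-1.000e+00 -1.900e-03 -2.000e-04]] [0.28038266 0.55791009 0.20755879]
[ -0.20219715 -27.03088586  37.04929952]
[ -0.1939264  -32.79906366  47.8395987 ]
```

Emit:
carry_out:
  moves: [0,0,-16,23,0.5,0,0,-16,23,0.5,0,0,-16,23,0.5,0,0,-16,23,0.5,0,0,-16,23,0.5,0,0,-16,23,0.5,0,0,-36,49.4,1.105,0,0,-36,49.4,1.105,0,0,-36,49.4,1.105,0,0,-36,49.4,1.105,0,0,-36,49.4,1.105,0,0,-36,49.4,1.105]

```text
time: 1.1
tool_pos: [0.5111, 0.1127, 0.2083]
tool_rot: [-0.499, -0.501, -0.499, 0.501]
contact_force: [0.8, 1.2, -1.0]
gripper_width: 0.002
```

Emit:
carry_out:
  moves: [0,0,4.9,9.8,0,0,0,4.9,9.8,0,0,0,4.9,9.8,0,0,0,4.9,9.8,0,0,0,4.9,9.8,0,0,0,4.9,9.8,0]

```text
time: 1.6
tool_pos: [0.5594, 0.0172, 0.2081]
tool_rot: [0.5, 0.5, 0.5, -0.5]
contact_force: [-0.0, -0.1, -0.0]
gripper_width: 0.001
```

```bash
python3 - <<'E'
from h import *
s=status.state();print(Rt().round(4),s['tool_pos'],s['joint_pos'],s['contact_force'])
f=imaging.grab_frame('side'); cv2.imwrite('pics/s1.png',cv2.resize(f[100:325,240:500,::-1],None,fx=2.6,fy=2.6))
E
```

```text
[[-1.2e-03  1.0e+00  0.0e+00]
 [ 6.0e-04  0.0e+00 -1.0e+00]
 [-1.0e+00 -1.2e-03 -6.0e-04]] [0.55941208 0.0171752  0.20814845] [-1.02549457e-01 -1.01667319e-01  1.76550479e+00  5.04854960e-04
  1.47901179e+00 -1.02627257e-01] [-0.04449278 -0.13182555 -0.0499692 ]
```

View pics/s1.png

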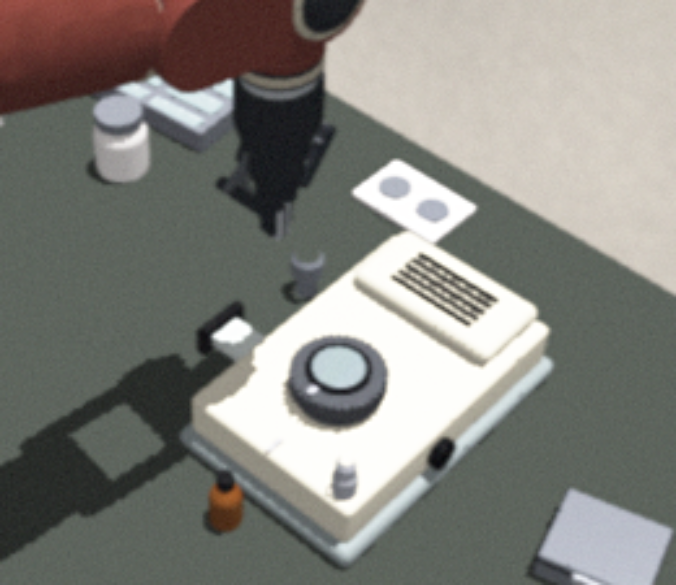

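The gripper is shut and hovering to the left of the ring, with its tip at (278,230) in the zoomed view. I'll go down beside the rim.

Emit:
carry_out:
  moves: [0,4,0,0,0,0,8,0,0,0,0,10,0,0,0,0,11.2,0,0,0,0,11.2,0,0,0,0,11.2,0,0.5,0,0,11.2,0,1,0,0,11.2,0,1.5,0,0,11.2,0,1.8,0,0,11.2,0,2.1,0,0,11.2,0,2.4,0,0,11.2,0,2.4,0]

```text
time: 2.65
tool_pos: [0.5602, -0.0081, 0.0972]
tool_rot: [0.5, 0.5, 0.5, -0.5]
contact_force: [-0.7, -1.2, -0.0]
gripper_width: 0.004
```

```bash
python3 - <<'E'
from h import *
s=status.state();print(s['tool_pos'],s['contact_force'])
f=imaging.grab_frame('side'); cv2.imwrite('pics/s2.png',cv2.resize(f[130:325,280:480,::-1],None,fx=3,fy=3))
E
```

```text
[ 0.56019136 -0.00807757  0.09715163] [-0.71910264 -1.20575197 -0.01275024]
```

View pics/s2.png

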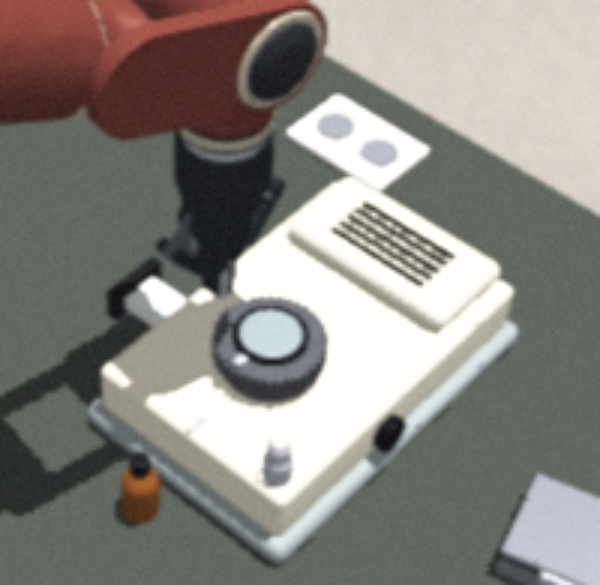

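The finger is beside the rim at about (225,285), not touching yet. I'll creep in.

Emit:
carry_out:
  moves: [0,0,0,0.1,0,0,0,0,0.2,0,0,0,0,0.3,0,0,0,0,0.3,0]

```text
time: 3.03
tool_pos: [0.5599, -0.0104, 0.0966]
tool_rot: [0.5, 0.5, 0.5, -0.5]
contact_force: [0.2, 0.0, -0.1]
gripper_width: -0.0
```

Emit:
carry_out:
  moves: [0,0,0,0.1,0,0,0,0,0.2,0,0,0,0,0.3,0,0,0,0,0.3,0]

```text
time: 3.37
tool_pos: [0.56, -0.0135, 0.0967]
tool_rot: [-0.5, -0.5, -0.5, 0.5]
contact_force: [-0.9, 0.1, -0.4]
gripper_width: -0.003
```

Emit:
carry_out:
  moves: [0,0,0,0.1,0,0,0,0,0.2,0,0,0,0,0.2,0]

```text
time: 3.62
tool_pos: [0.56, -0.0155, 0.0967]
tool_rot: [-0.5, -0.5, -0.5, 0.5]
contact_force: [1.0, 1.0, 0.1]
gripper_width: -0.0
```

```bash
python3 - <<'E'
from h import *
f=imaging.grab_frame('side'); cv2.imwrite('pics/s3.png',cv2.resize(f[180:280,320:420,::-1],None,fx=5.5,fy=5.5,interpolation=2))
f=imaging.grab_frame('top'); cv2.imwrite('pics/t3.png',cv2.resize(f[170:280,290:420,::-1],None,fx=5,fy=5,interpolation=2))
E
```

```text
(no output)
```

View pics/s3.png

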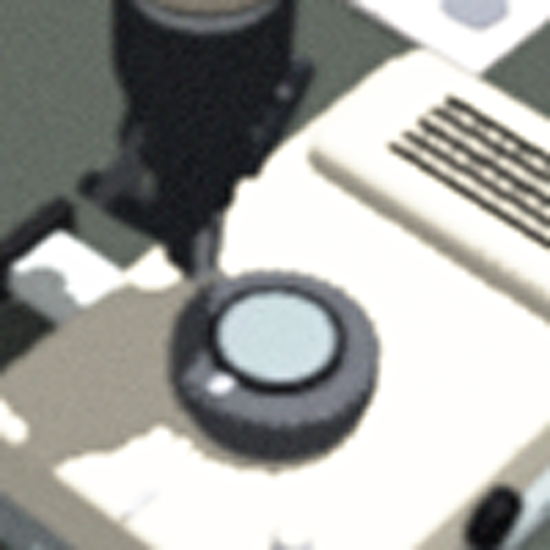

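View pics/t3.png

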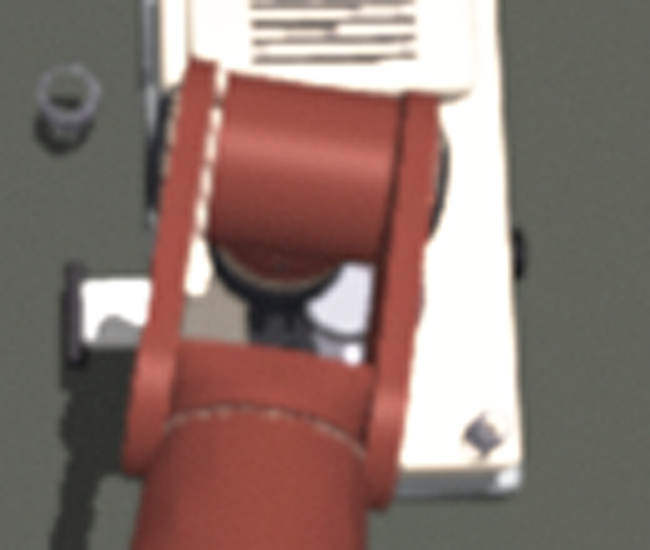

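The finger is right at the rim, near (205,270) in the side crop. I'll keep creeping.

Emit:
carry_out:
  moves: [0,0,0,0.1,0,0,0,0,0.2,0,0,0,0,0.2,0]

```text
time: 3.97
tool_pos: [0.56, -0.0175, 0.0967]
tool_rot: [-0.5, -0.5, -0.5, 0.5]
contact_force: [-0.5, -0.8, -0.1]
gripper_width: -0.0
```

```bash
python3 - <<'E'
from h import *
f=imaging.grab_frame('side'); im=cv2.resize(f[180:280,320:420,::-1],None,fx=6,fy=6,interpolation=2)
s=status.state();p=s['tool_pos'];print(p,s['contact_force'])
def dot(X,c):
    q=proj('side',X);cv2.circle(im,(int((q[0]-320+.5)*6),int((q[1]-180+.5)*6)),3,c,-1)
dot(p,(0,255,0));dot(p-[0,0,.008],(0,0,255))
for a in np.arange(0,6.28,.2): dot([.5605+.0475*np.cos(a),-.0673+.0475*np.sin(a),.107],(255,0,0));
for sx in(-1,1):
  for sy in (-1,1):
    dot(p+[sx*.0145,sy*.011,-.008],(0,255,255))
cv2.imwrite('pics/s4.png',im)
E
```

```text
[ 0.55994694 -0.01741759  0.09668405] [-0.71549455 -0.15278755 -0.54636095]
```

View pics/s4.png

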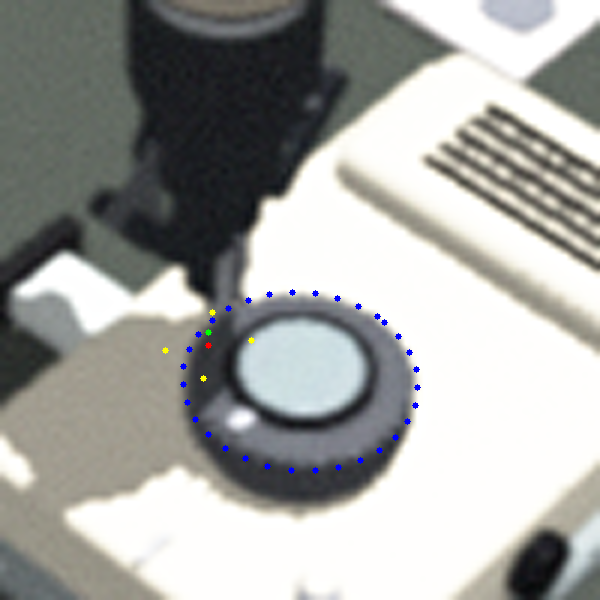

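Emit:
carry_out:
  moves: [0,0,0,0.1,0,0,0,0,0.2,0,0,0,0,0.2,0]

```text
time: 4.27
tool_pos: [0.5599, -0.0195, 0.0967]
tool_rot: [-0.5, -0.5, -0.5, 0.5]
contact_force: [-0.1, -0.3, 0.3]
gripper_width: 0.005
```

```bash
python3 - <<'E'
from h import *
s=status.state();p=s['tool_pos'];print(p,s['contact_force'])
for n,(x0,y0) in (('side',(330,190)),('top',(325,195))):
    f=imaging.grab_frame(n); im=cv2.resize(f[y0:y0+60,x0:x0+60,::-1],None,fx=10,fy=10,interpolation=2)
    cv2.imwrite(f'pics/{n}5a.png',im)
    for dz in (-.008,0,.02,.04,.06):
        q=proj(n,p+[0,0,dz]);cv2.circle(im,(int((q[0]-x0+.5)*10),int((q[1]-y0+.5)*10)),3,(0,255,0),-1)
    cv2.imwrite(f'pics/{n}5.png',im)
E
```

```text
[ 0.55993644 -0.01950534  0.09671857] [-0.08219125 -0.30130302  0.32770747]
```

View pics/side5.png

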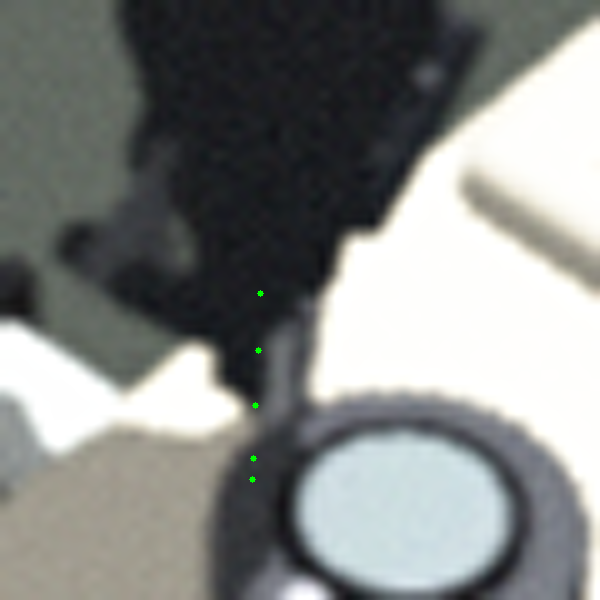

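View pics/top5.png

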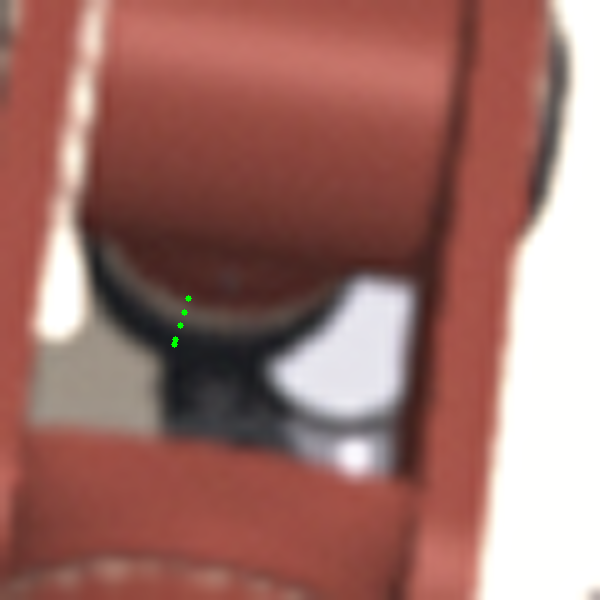

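```bash
python3 - <<'E'
from h import *
for z in (.2001,.2081,.187): print(z,proj('side',[.5594,.0172,z]))
im=cv2.imread('pics/s1.png')
for z in (.2001,.2081,.25):
    q=(proj('side',[.5594,.0172,z])-[240,100]+.5)*2.6; cv2.circle(im,(int(q[0]),int(q[1])),2,(0,255,0),-1)
cv2.imwrite('pics/s1b.png',cv2.resize(im[100:300,180:380],None,fx=3,fy=3,interpolation=2))
E
```

```text
0.2001 [344.55633593 198.65428908]
0.2081 [344.59536164 196.24424369]
0.187 [344.49323276 202.55124557]
```

View pics/s1b.png

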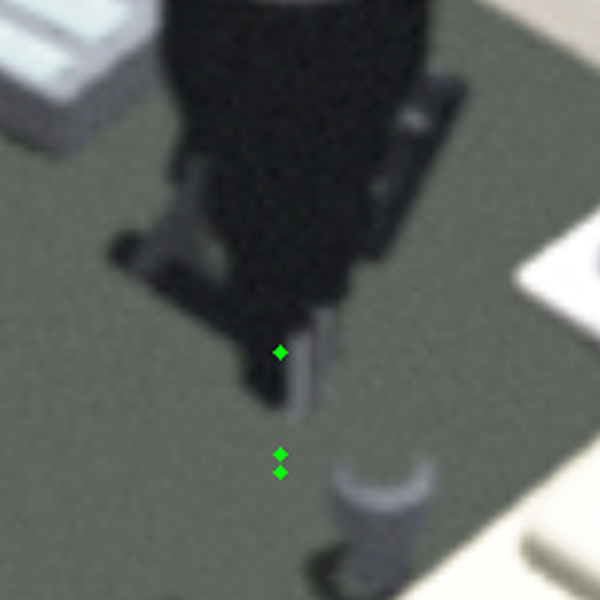

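```bash
python3 - <<'E'
from h import *
o=[]
for n,(x0,y0) in (('side',(70,70)),('top',(70,300))):
    im=cv2.resize(cv2.imread(f'pics/{n}0.png')[y0:y0+100,x0:x0+100],None,fx=5.5,fy=5.5,interpolation=2)
    p=np.array([.28038,.55791,.20756])
    for dz in (-.008,0,.05,.1):
        q=(proj(n,p+[0,0,dz])-[x0,y0]+.5)*5.5;cv2.circle(im,(int(q[0]),int(q[1])),3,(0,255,0),-1)
    cv2.imwrite(f'pics/{n}0b.png',im)
E
```

```text
(no output)
```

View pics/side0b.png

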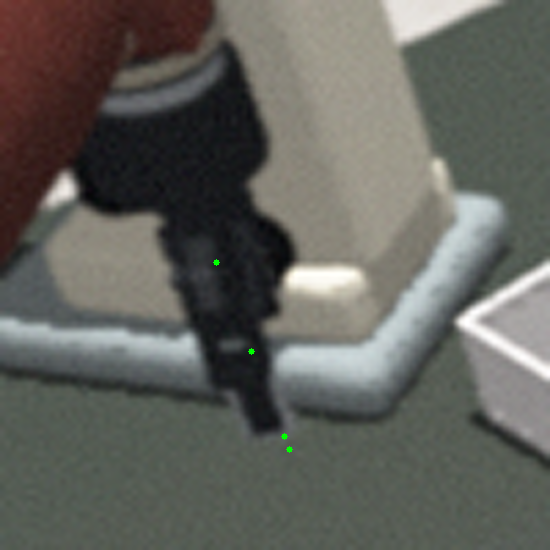

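View pics/top0b.png

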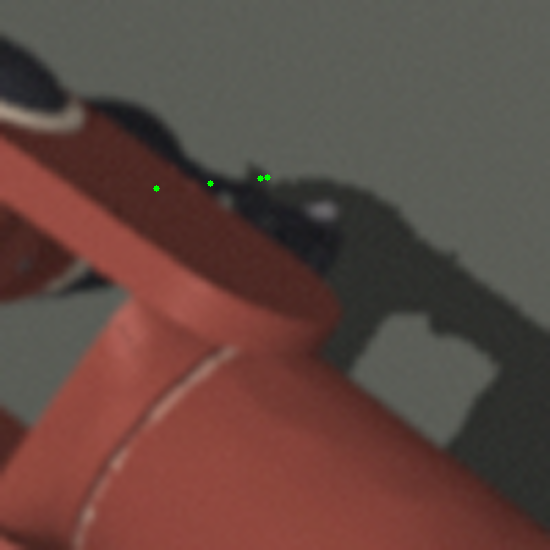

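The visible fingertips don't sit where the reported TCP projects: they look higher. I'll back off and triangulate them in the open, where both cameras can see them.

Emit:
carry_out:
  moves: [0,0,0,-2,0,0,-4,0,-4,0,0,-8,0,-6,0,0,-10,0,-10,0,0,-12,0,-14,0,0,-12,0,-18,0,0,-12,0,-22,0,0,-12,0,-26,0,0,-12,0,-30,0,0,-12,0,-32,0,0,-12,0,-32,0,0,-12,0,-32,0]

```text
time: 5.37
tool_pos: [0.5595, 0.3018, 0.2163]
tool_rot: [0.501, 0.499, 0.501, -0.5]
contact_force: [-0.3, -0.1, -1.3]
gripper_width: -0.002
```

```bash
python3 - <<'E'
from h import *
s=status.state();p=s['tool_pos'];print(p,s['joint_pos'])
for n in ('side','top'):
    f=imaging.grab_frame(n)[:,:,::-1].copy(); cv2.imwrite(f'pics/{n}6r.png',f)
    q0=proj(n,p);x0,y0=(q0-50).astype(int); x0=max(x0,0);y0=max(y0,0);print(n,x0,y0)
    im=cv2.resize(f[y0:y0+100,x0:x0+100],None,fx=5.5,fy=5.5,interpolation=2)
    for dz in (-.008,0,.05,.1):
        q=(proj(n,p+[0,0,dz])-[x0,y0]+.5)*5.5;cv2.circle(im,(int(q[0]),int(q[1])),3,(0,255,0),-1)
    cv2.imwrite(f'pics/{n}6.png',im)
E
```

```text
[0.55949913 0.30178839 0.21634276] [ 3.77853291e-01  7.37974073e-02  1.57810330e+00 -3.78392264e-04
  1.49039264e+00  3.75336958e-01]
side 215 90
top 170 171
```

View pics/side6.png

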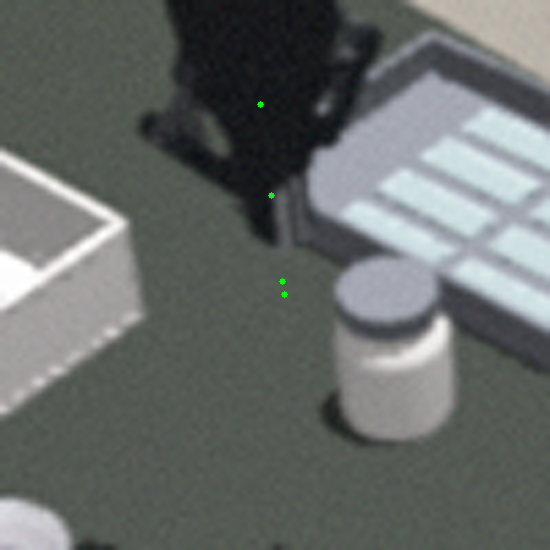

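View pics/top6.png

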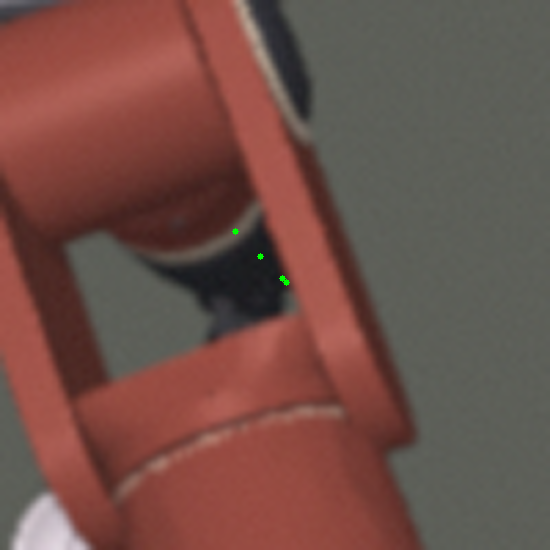

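Emit:
carry_out:
  moves: [0,4,0,2,0,0,8,0,4,0,0,12,0,5,0,0,15,0,5,0,0,17,0,5,0,0,18.5,0,5,0,0,19.5,0,5,0,0,19.5,0,5,0]

```text
time: 6.13
tool_pos: [0.5583, 0.2488, 0.0191]
tool_rot: [-0.499, -0.499, -0.5, 0.502]
contact_force: [-1.0, -0.4, -0.7]
gripper_width: 0.001
```

```bash
cat > look.py <<'E'
from h import *
import sys
def look(tag,w=50,names=('side','top')):
    s=status.state();p=s['tool_pos'];print(p,s['contact_force'].round(2))
    for n in names:
        f=imaging.grab_frame(n)[:,:,::-1].copy()
        q0=proj(n,p);x0,y0=(q0-w).astype(int); x0=max(x0,0);y0=max(y0,0);k=560/(2*w);print(n,x0,y0,k)
        im=cv2.resize(f[y0:y0+2*w,x0:x0+2*w],None,fx=k,fy=k,interpolation=2)
        for dz in (-.008,0,.05):
            q=(proj(n,p+[0,0,dz])-[x0,y0]+.5)*k;cv2.circle(im,(int(q[0]),int(q[1])),2,(0,255,0),-1)
        cv2.imwrite(f'pics/{n}{tag}.png',im)
if __name__=='__main__': look(sys.argv[1],int(sys.argv[2]))
E
python3 look.py 7 40
```

```text
[0.55831834 0.24875459 0.01912555] [-0.99 -0.43 -0.67]
side 244 164 7.0
top 211 194 7.0
```

View pics/side7.png

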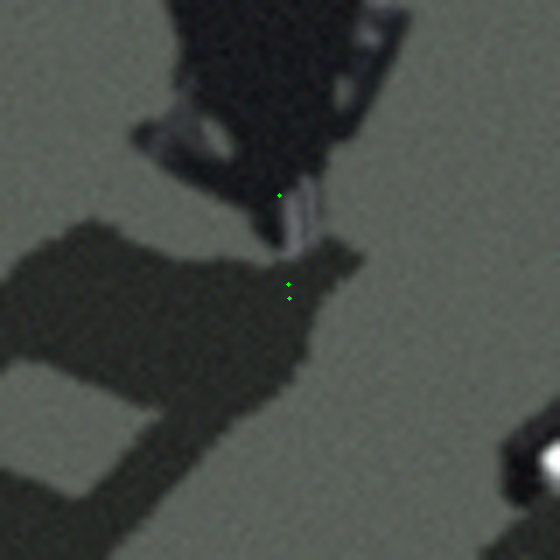

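View pics/top7.png

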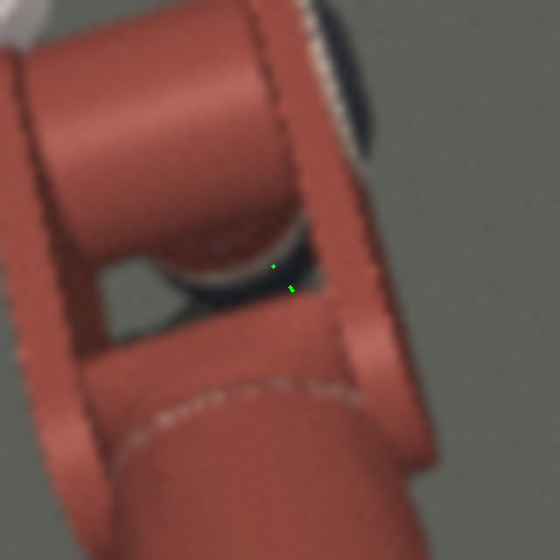

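Emit:
carry_out:
  moves: [0,0.4,0,0,0,0,0.7,0,0,0,0,0.9,0,0,0,0,0.9,0,0,0]

```text
time: 6.57
tool_pos: [0.5599, 0.2507, 0.0127]
tool_rot: [0.5, 0.5, 0.5, -0.5]
contact_force: [-0.1, -0.5, 0.1]
gripper_width: -0.001
```

```bash
python3 look.py 8 30
```

```text
[0.55991902 0.25073691 0.01274364] [-0.05 -0.51  0.11]
side 254 175 9.333333333333334
top 221 204 9.333333333333334
```

View pics/side8.png

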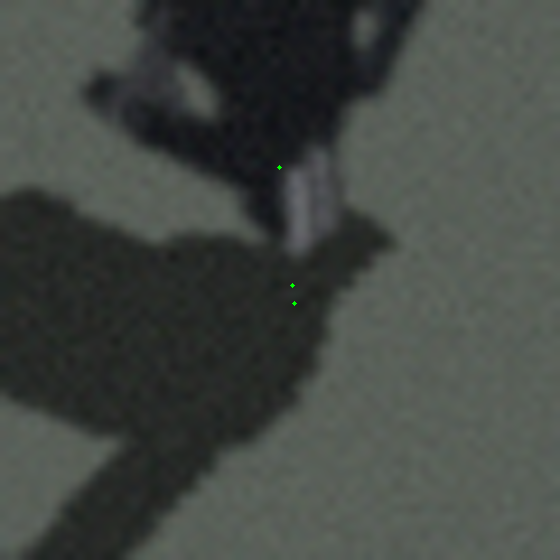

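Emit:
carry_out:
  moves: [0,0.2,0,0,0,0,0.4,0,0,0,0,0.4,0,0,0]

```text
time: 6.92
tool_pos: [0.5596, 0.2506, 0.0082]
tool_rot: [-0.5, -0.5, -0.5, 0.5]
contact_force: [-0.1, 0.7, -0.6]
gripper_width: 0.001
```

Emit:
carry_out:
  moves: [0,0.2,0,0,0,0,0.4,0,0,0,0,0.4,0,0,0]

```text
time: 7.17
tool_pos: [0.5595, 0.2505, 0.0041]
tool_rot: [-0.5, -0.5, -0.5, 0.5]
contact_force: [-1.2, -0.6, -0.7]
gripper_width: -0.001
```

Emit:
carry_out:
  moves: [0,0.2,0,0,0,0,0.4,0,0,0,0,0.4,0,0,0]

```text
time: 7.42
tool_pos: [0.5596, 0.2505, 0.0001]
tool_rot: [-0.5, -0.5, -0.5, 0.5]
contact_force: [-0.3, -0.2, -0.1]
gripper_width: -0.002
```

Emit:
carry_out:
  moves: [0,0.2,0,0,0,0,0.4,0,0,0,0,0.4,0,0,0]

```text
time: 7.67
tool_pos: [0.5596, 0.2505, -0.0039]
tool_rot: [-0.5, -0.5, -0.5, 0.5]
contact_force: [0.3, 0.4, 0.1]
gripper_width: -0.003
```

```bash
python3 look.py 9 30
```

```text
[ 0.55957014  0.25052906 -0.00385867] [0.3  0.39 0.06]
side 255 179 9.333333333333334
top 222 205 9.333333333333334
```

View pics/side9.png

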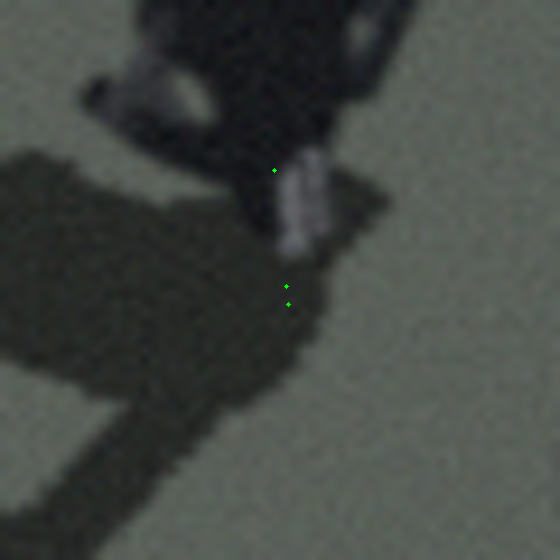

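Emit:
carry_out:
  moves: [0,0.1,0,0,0,0,0.3,0,0,0,0,0.3,0,0,0]

```text
time: 8.02
tool_pos: [0.5597, 0.2506, -0.0066]
tool_rot: [-0.5, -0.5, -0.5, 0.5]
contact_force: [-0.1, 0.7, -0.1]
gripper_width: -0.002
```

Emit:
carry_out:
  moves: [0,0.1,0,0,0,0,0.2,0,0,0,0,0.2,0,0,0]

```text
time: 8.27
tool_pos: [0.5598, 0.2506, -0.0086]
tool_rot: [-0.5, -0.5, -0.5, 0.5]
contact_force: [-0.5, -0.1, -0.6]
gripper_width: 0.001
```

Emit:
carry_out:
  moves: [0,0.1,0,0,0,0,0.2,0,0,0,0,0.2,0,0,0]

```text
time: 8.52
tool_pos: [0.5598, 0.2506, -0.0105]
tool_rot: [-0.5, -0.5, -0.5, 0.5]
contact_force: [-0.0, 0.1, -0.8]
gripper_width: -0.003
```

Emit:
carry_out:
  moves: [0,0.1,0,0,0,0,0.2,0,0,0,0,0.2,0,0,0]

```text
time: 8.77
tool_pos: [0.5598, 0.2506, -0.0126]
tool_rot: [-0.5, -0.5, -0.5, 0.5]
contact_force: [-0.8, 0.0, 0.2]
gripper_width: 0.001
```

Emit:
carry_out:
  moves: [0,0.1,0,0,0,0,0.2,0,0,0,0,0.2,0,0,0]

```text
time: 9.02
tool_pos: [0.5598, 0.2506, -0.0146]
tool_rot: [-0.5, -0.5, -0.5, 0.5]
contact_force: [0.3, -0.5, -0.6]
gripper_width: 0.002
```

```bash
python3 look.py 10 25
```

```text
[ 0.55978285  0.25060752 -0.01455255] [ 0.32 -0.46 -0.57]
side 260 186 11.2
top 227 210 11.2
```

View pics/side10.png

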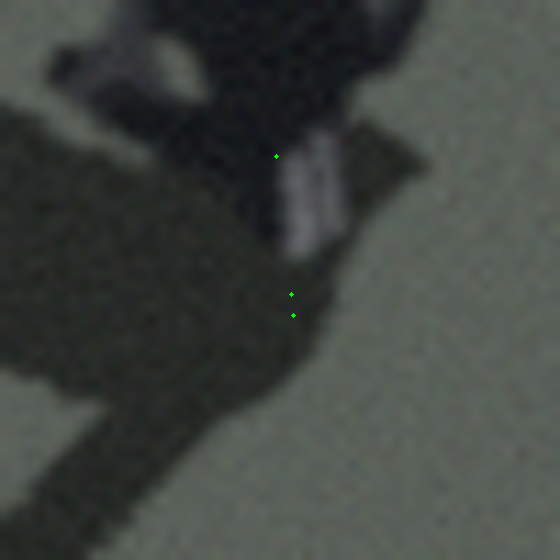

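```bash
python3 - <<'E'
from h import *
p=(260+(295)/11.2-.5,186+258/11.2-.5)
for z in (0,.005,.01,.02): print(z,ray('side',p,z))
# base check: robot base circle
print(proj('top',[0,0,0]),proj('side',[0,0,0]))
E
```

```text
0 [0.56044648 0.24828162 0.        ]
0.005 [0.55743496 0.24440036 0.005     ]
0.01 [0.55442343 0.24051911 0.01      ]
0.02 [0.54840037 0.23275659 0.02      ]
[337.0912888  424.93623984] [169.83432524 399.65461662]
```

Emit:
carry_out:
  moves: [0,0.1,0,0,0,0,0.2,0,0,0,0,0.2,0,0,0]

```text
time: 9.37
tool_pos: [0.5598, 0.2506, -0.0166]
tool_rot: [-0.5, -0.5, -0.5, 0.5]
contact_force: [-0.2, -0.3, 0.7]
gripper_width: 0.0
```

Emit:
carry_out:
  moves: [0,0.1,0,0,0,0,0.2,0,0,0,0,0.2,0,0,0]

```text
time: 9.62
tool_pos: [0.5598, 0.2506, -0.0186]
tool_rot: [-0.5, -0.5, -0.5, 0.5]
contact_force: [0.6, 0.1, 1.0]
gripper_width: -0.003
```

Emit:
carry_out:
  moves: [0,0.1,0,0,0,0,0.2,0,0,0,0,0.2,0,0,0]

```text
time: 9.87
tool_pos: [0.5597, 0.2506, -0.0206]
tool_rot: [-0.5, -0.5, -0.5, 0.5]
contact_force: [0.3, -0.3, 0.5]
gripper_width: -0.0
```

Emit:
carry_out:
  moves: [0,0.1,0,0,0,0,0.2,0,0,0,0,0.2,0,0,0]

```text
time: 10.12
tool_pos: [0.5599, 0.2507, -0.0224]
tool_rot: [0.5, 0.5, 0.5, -0.5]
contact_force: [0.6, -0.4, 0.3]
gripper_width: -0.001
```

```bash
python3 look.py 11 25
```

```text
[ 0.55992444  0.25068331 -0.02241689] [ 0.57 -0.43  0.26]
side 260 188 11.2
top 228 211 11.2
```

View pics/side11.png

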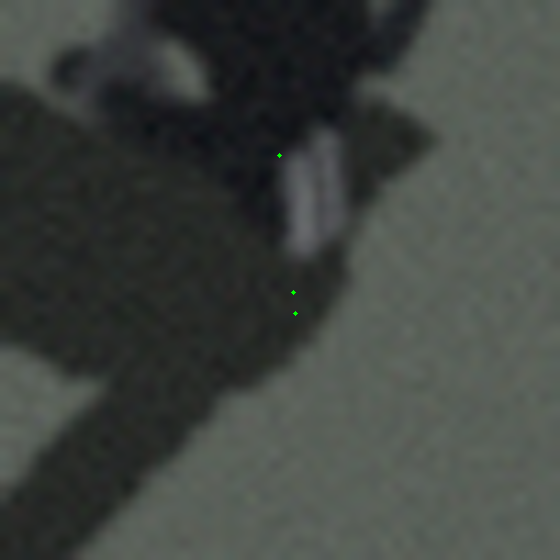

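Emit:
carry_out:
  moves: [0,0.1,0,0,0,0,0.2,0,0,0,0,0.2,0,0,0]

```text
time: 10.47
tool_pos: [0.5601, 0.2507, -0.0225]
tool_rot: [-0.5, -0.5, -0.5, 0.5]
contact_force: [-4.5, -2.7, 10.1]
gripper_width: -0.0
```

Emit:
carry_out:
  moves: [0,0.1,0,0,0,0,0.2,0,0,0,0,0.2,0,0,0]

```text
time: 10.72
tool_pos: [0.5601, 0.2507, -0.0226]
tool_rot: [-0.5, -0.499, -0.5, 0.501]
contact_force: [-10.7, -3.6, 20.9]
gripper_width: -0.002
```

Emit:
carry_out:
  moves: [0,0.1,0,0,0,0,0.2,0,0,0,0,0.2,0,0,0]

```text
time: 10.97
tool_pos: [0.5602, 0.2507, -0.0227]
tool_rot: [-0.5, -0.499, -0.5, 0.501]
contact_force: [-16.1, -6.5, 32.1]
gripper_width: -0.0
```

The fingertips touched the table at a reported TCP z of -0.0224. So the shut tips sit 22 mm behind the reported TCP, and my earlier passes ran above the ring. I'll go back to the rim with the corrected height (TCP z ≈ 0.066).

Emit:
carry_out:
  moves: [0,-4,0,0,0,0,-8,0,0,0,0,-12,0,2,0,0,-14,0,5,0,0,-14,0,9,0,0,-14,0,13,0,0,-14,0,17,0,0,-14,0,21,0,0,-14,0,23.5,0,0,-14,0,24.5,0,0,-12,0,24.5,0,0,-12,0,24.5,0]

```text
time: 11.97
tool_pos: [0.5579, 0.0055, 0.0888]
tool_rot: [-0.498, -0.499, -0.501, 0.501]
contact_force: [-1.6, 0.3, -0.9]
gripper_width: -0.002
```

Emit:
carry_out:
  moves: [0,1,0,0,0,0,2,0,0,0,0,2.5,0,0,0,0,2.5,0,0,0,0,2.5,0,0.3,0,0,2.5,0,0.6,0,0,2.5,0,0.6,0]

```text
time: 12.55
tool_pos: [0.5605, -0.0008, 0.0674]
tool_rot: [0.5, 0.5, 0.5, -0.5]
contact_force: [-0.1, -0.1, -0.0]
gripper_width: 0.002
```

Emit:
carry_out:
  moves: [0,0,0,0.1,0,0,0,0,0.2,0,0,0,0,0.3,0,0,0,0,0.3,0]

```text
time: 12.88
tool_pos: [0.56, -0.0036, 0.0669]
tool_rot: [0.5, 0.5, 0.5, -0.5]
contact_force: [-0.5, -0.3, -0.5]
gripper_width: -0.001
```

Emit:
carry_out:
  moves: [0,0,0,0.1,0,0,0,0,0.2,0,0,0,0,0.2,0]

```text
time: 13.13
tool_pos: [0.5599, -0.0055, 0.0667]
tool_rot: [-0.5, -0.5, -0.5, 0.5]
contact_force: [0.2, 0.4, -0.4]
gripper_width: 0.001
```

Emit:
carry_out:
  moves: [0,0,0,0.1,0,0,0,0,0.2,0,0,0,0,0.2,0]

```text
time: 13.38
tool_pos: [0.5599, -0.0064, 0.0667]
tool_rot: [0.499, 0.501, 0.501, -0.5]
contact_force: [0.2, 4.1, -0.0]
gripper_width: -0.002
```

Emit:
carry_out:
  moves: [0,0,0,0.1,0,0,0,0,0.2,0,0,0,0,0.2,0]

```text
time: 13.63
tool_pos: [0.5599, -0.0065, 0.0667]
tool_rot: [0.498, 0.502, 0.501, -0.499]
contact_force: [0.5, 11.6, 1.0]
gripper_width: 0.0
```

The finger is on the rim with 11.6 N, with first contact at y ≈ -0.0063. Now a tangential test stroke toward -x.

Emit:
carry_out:
  moves: [0,0,-0.2,0,0,0,0,-0.4,0,0,0,0,-0.6,0,0,0,0,-0.8,0,0,0,0,-1,0,0,0,0,-1.2,0,0]

```text
time: 14.13
tool_pos: [0.548, -0.008, 0.0667]
tool_rot: [0.5, 0.501, 0.501, -0.499]
contact_force: [0.3, 4.6, -0.3]
gripper_width: -0.003
```

```bash
cat > lug.py <<'E'
from h import *
import sys
C=np.array([.5605,-.0673])
f=imaging.grab_frame('side')[:,:,::-1].copy()
s=status.state();print(s['time'],s['tool_pos'].round(4),s['contact_force'].round(1))
im=cv2.resize(f[210:280,335:405],None,fx=8,fy=8,interpolation=2);cv2.imwrite(f'pics/l{sys.argv[1]}.png',im)
g=cv2.cvtColor(f,cv2.COLOR_BGR2GRAY).astype(float)
# brightness along circle r=37.5mm at z .111
best=[]
for a in np.arange(0,360,3):
    v=[]
    for r in (.034,.036,.038,.040):
        q=proj('side',[C[0]+r*np.cos(np.radians(a)),C[1]+r*np.sin(np.radians(a)),.112])
        v.append(cv2.getRectSubPix(g.astype(np.float32),(1,1),(float(q[0]),float(q[1])))[0,0])
    best.append(np.mean(v))
best=np.array(best);i=np.argsort(-best)[:4];print('lug angle cand (0=+x,ccw; start 180):',[(int(k*3),int(best[k])) for k in i],'median',np.median(best))
E
python3 lug.py 1
```

```text
14.1833 [ 0.5477 -0.0081  0.0667] [0.1 5.1 1.3]
lug angle cand (0=+x,ccw; start 180): [(195, 232), (192, 222), (198, 218), (189, 189)] median 123.75804
```

View pics/l1.png

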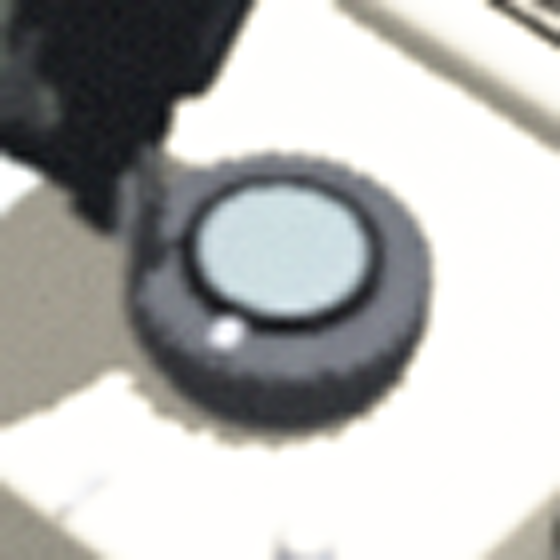

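The stroke drove the ring without slip: the lug moved about 15° anticlockwise, now at (227,332) in the crop. Next I'll roll around the first quarter.

Emit:
carry_out:
  moves: [0,0,-0.77,0.07,0,0,0,-1.5,0.26,0,0,0,-2.2,0.59,0,0,0,-2.83,1.03,0,0,0,-3.37,1.57,0,0,0,-3.81,2.2,0,0,0,-4.14,2.9,0,0,0,-4.33,3.63,0,0,0,-4.4,4.4,0]

```text
time: 14.93
tool_pos: [0.5016, -0.0534, 0.0662]
tool_rot: [0.498, 0.499, 0.502, -0.501]
contact_force: [-8.8, 4.2, 4.5]
gripper_width: -0.002
```

```bash
python3 lug.py 2
```

```text
14.9833 [ 0.5013 -0.0547  0.0661] [-8.6  0.5  4.2]
lug angle cand (0=+x,ccw; start 180): [(240, 233), (237, 223), (243, 218), (234, 193)] median 123.53278
```

View pics/l2.png

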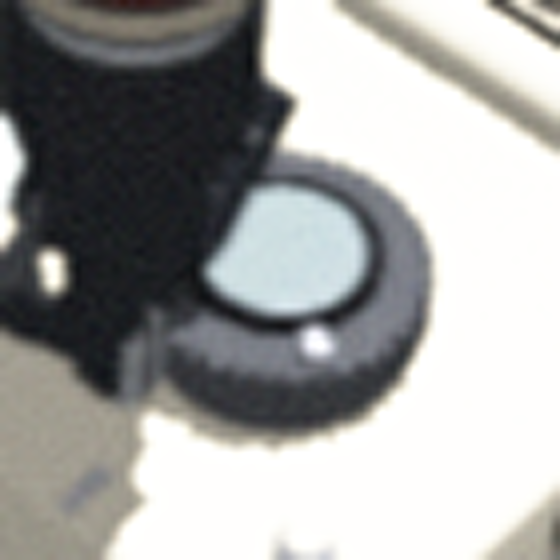

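The lug is now at (315,342), about 240°, so 60° done with some slip on the corner. I'll continue with the front face and the next quarter.

Emit:
carry_out:
  moves: [0,0,0,0.9,0,0,0,0,1.8,0,0,0,0,2.7,0,0,0,0.07,3.47,0,0,0,0.26,4.2,0,0,0,0.59,4.9,0,0,0,1.03,5.53,0,0,0,1.57,6.07,0,0,0,2.2,6.51,0,0,0,2.9,6.84,0,0,0,3.63,7.03,0,0,0,4.4,7.1,0]

```text
time: 15.98
tool_pos: [0.5489, -0.1246, 0.0667]
tool_rot: [0.5, 0.5, 0.5, -0.5]
contact_force: [0.4, 0.2, 0.3]
gripper_width: -0.002
```

```bash
python3 lug.py 3
```

```text
16.0333 [ 0.5501 -0.1246  0.067 ] [-0.7 -0.5  0.5]
lug angle cand (0=+x,ccw; start 180): [(48, 136), (51, 133), (45, 133), (72, 132)] median 53.68693
```

View pics/l3.png

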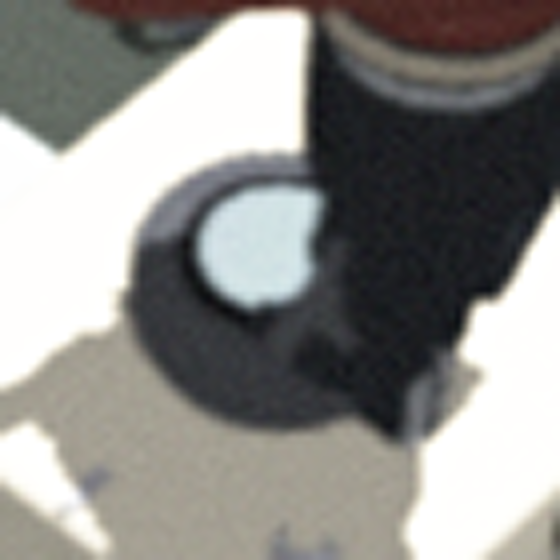

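The arm hides the lug here and contact was lost on the -y side. I'll press in to find the rim.

Emit:
carry_out:
  moves: [0,0,0,-0.2,0,0,0,0,-0.4,0,0,0,0,-0.5,0]

```text
time: 16.28
tool_pos: [0.5481, -0.1221, 0.0671]
tool_rot: [0.502, 0.498, 0.498, -0.501]
contact_force: [0.1, -13.1, -1.6]
gripper_width: -0.0
```

Contact is at y = -0.122, so the ring's axis is at y ≈ -0.0643 and the finger's half-width is about 10.5 mm. Continuing with the right side.

Emit:
carry_out:
  moves: [0,0,0.8,0,0,0,0,1.6,0,0,0,0,2.4,0,0,0,0,3.17,-0.07,0,0,0,3.9,-0.26,0,0,0,4.6,-0.59,0,0,0,5.23,-1.03,0,0,0,5.77,-1.57,0,0,0,6.21,-2.2,0,0,0,6.54,-2.9,0,0,0,6.73,-3.63,0,0,0,6.8,-4.4,0]

```text
time: 17.28
tool_pos: [0.6206, -0.0757, 0.0676]
tool_rot: [0.504, 0.502, 0.496, -0.498]
contact_force: [14.6, -5.7, -8.6]
gripper_width: -0.001
```

```bash
sed -i 's/-.0673/-.0643/' lug.py; python3 lug.py 4
```

```text
17.3333 [ 0.6209 -0.0741  0.0676] [14.9 -3.4 -8. ]
lug angle cand (0=+x,ccw; start 180): [(24, 131), (150, 129), (21, 128), (165, 128)] median 62.34623
```

View pics/l4.png

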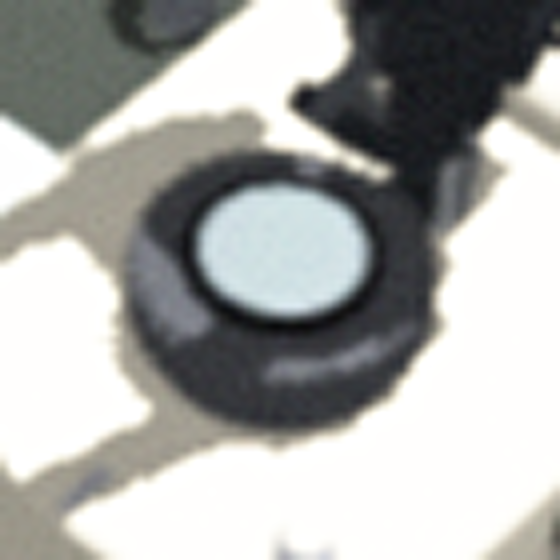

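```bash
python3 - <<'E'
from h import *
for a in range(0,360,15):
    q=proj('side',[.5605+.0375*np.cos(np.radians(a)),-.0655+.0375*np.sin(np.radians(a)),.111]);print(a,((q-[335,210]+.5)*8).round())
E
```

```text
0 [358. 188.]
15 [332. 174.]
30 [302. 165.]
45 [270. 163.]
60 [239. 166.]
75 [210. 175.]
90 [186. 190.]
105 [167. 209.]
120 [156. 231.]
135 [153. 256.]
150 [158. 280.]
165 [172. 303.]
180 [193. 322.]
195 [219. 338.]
210 [250. 347.]
225 [283. 350.]
240 [316. 346.]
255 [345. 337.]
270 [370. 321.]
285 [388. 301.]
300 [398. 278.]
315 [400. 253.]
330 [394. 229.]
345 [379. 207.]
```

The lug is at about (310,165), roughly 27°, so about 207° are done. I'll continue with the rear side.

Emit:
carry_out:
  moves: [0,0,0,-0.73,0,0,0,0,-1.47,0,0,0,0,-2.2,0,0,0,-0.07,-2.97,0,0,0,-0.26,-3.7,0,0,0,-0.59,-4.4,0,0,0,-1.03,-5.03,0,0,0,-1.57,-5.57,0,0,0,-2.2,-6.01,0,0,0,-2.9,-6.34,0,0,0,-3.63,-6.53,0,0,0,-4.4,-6.6,0]

```text
time: 18.33
tool_pos: [0.5712, -0.0074, 0.0665]
tool_rot: [0.499, 0.501, 0.501, -0.499]
contact_force: [4.0, 7.9, -1.8]
gripper_width: -0.0
```

```bash
python3 lug.py 5
```

```text
18.3833 [ 0.5699 -0.0071  0.0664] [0.3 6.9 1.6]
lug angle cand (0=+x,ccw; start 180): [(39, 154), (42, 153), (36, 149), (45, 148)] median 114.88243
```

View pics/l5.png

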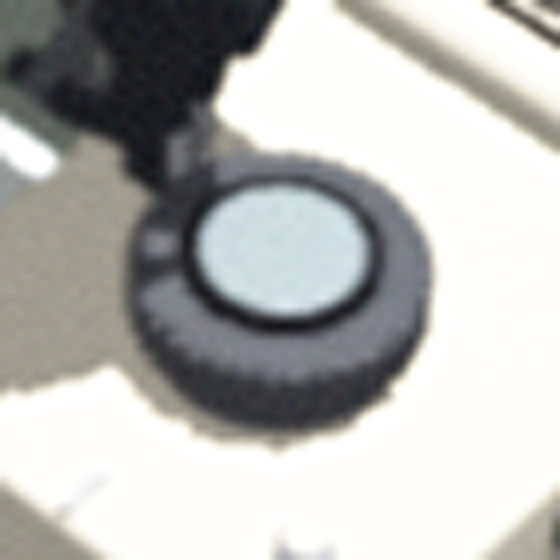

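The lug, in shadow, is at (160,240), about 125°, for a total of about 305°. Starting the second lap.

Emit:
carry_out:
  moves: [0,0,-0.8,0,0,0,0,-1.6,0,0,0,0,-2.4,0,0,0,0,-3.17,0.07,0,0,0,-3.9,0.26,0,0,0,-4.6,0.59,0,0,0,-5.23,1.03,0,0,0,-5.77,1.57,0,0,0,-6.21,2.2,0,0,0,-6.54,2.9,0,0,0,-6.73,3.63,0,0,0,-6.8,4.4,0]

```text
time: 19.38
tool_pos: [0.5016, -0.0534, 0.0661]
tool_rot: [0.498, 0.499, 0.502, -0.501]
contact_force: [-8.7, 4.7, 4.2]
gripper_width: 0.002
```

```bash
python3 lug.py 6
```

```text
19.4333 [ 0.5013 -0.0547  0.0661] [-8.7  1.6  4.2]
lug angle cand (0=+x,ccw; start 180): [(201, 237), (198, 236), (204, 217), (195, 202)] median 107.67641
```

View pics/l6.png

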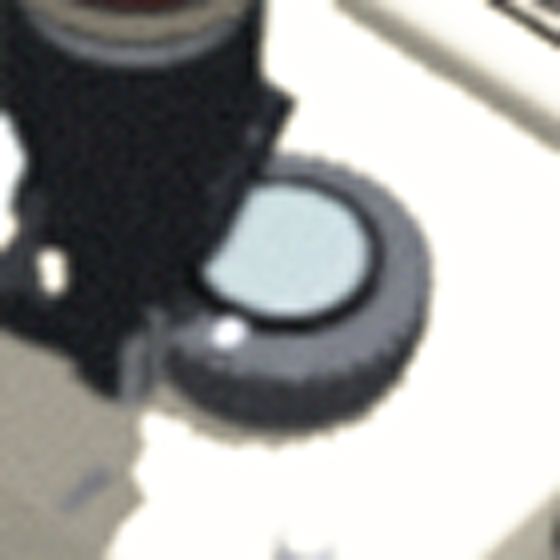

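The lug is at (230,332), about 200°, for a total of about 380°. Next quarter, using the corrected centre.

Emit:
carry_out:
  moves: [0,0,0,0.7,0,0,0,0,1.4,0,0,0,0,2.1,0,0,0,0.07,2.87,0,0,0,0.26,3.6,0,0,0,0.59,4.3,0,0,0,1.03,4.93,0,0,0,1.57,5.47,0,0,0,2.2,5.91,0,0,0,2.9,6.24,0,0,0,3.63,6.43,0,0,0,4.4,6.5,0]

```text
time: 20.43
tool_pos: [0.5484, -0.1216, 0.0669]
tool_rot: [-0.501, -0.498, -0.499, 0.502]
contact_force: [-3.2, -9.7, -1.2]
gripper_width: 0.001
```

Emit:
carry_out:
  moves: [0,0,0.8,0,0,0,0,1.6,0,0,0,0,2.4,0,0,0,0,3.17,-0.07,0,0,0,3.9,-0.26,0,0,0,4.6,-0.59,0,0,0,5.23,-1.03,0,0,0,5.77,-1.57,0,0,0,6.21,-2.2,0,0,0,6.54,-2.9,0,0,0,6.73,-3.63,0,0,0,6.8,-4.4,0]

```text
time: 21.43
tool_pos: [0.6208, -0.0747, 0.068]
tool_rot: [0.504, 0.502, 0.496, -0.498]
contact_force: [12.5, -4.8, -6.5]
gripper_width: 0.004
```

```bash
python3 lug.py 7
```

```text
21.4833 [ 0.6211 -0.0731  0.0681] [12.4 -2.1 -6.2]
lug angle cand (0=+x,ccw; start 180): [(159, 130), (156, 130), (162, 129), (165, 129)] median 63.00161
```

View pics/l7.png

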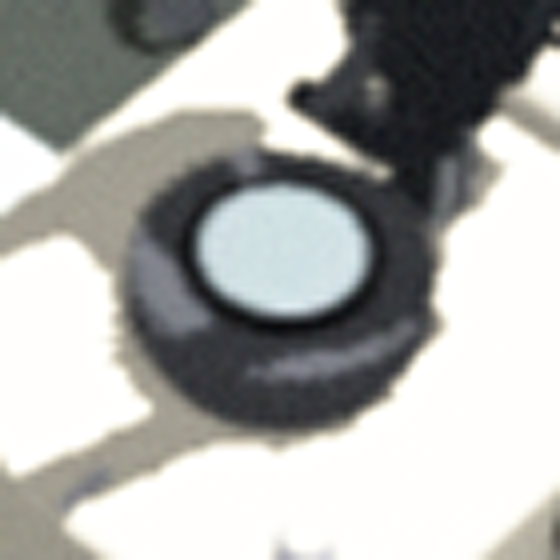

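The lug is at (245,160), about 57°, for a total of about 597°. One more rear quarter, then a short straight.

Emit:
carry_out:
  moves: [0,0,0,-0.73,0,0,0,0,-1.47,0,0,0,0,-2.2,0,0,0,-0.07,-2.97,0,0,0,-0.26,-3.7,0,0,0,-0.59,-4.4,0,0,0,-1.03,-5.03,0,0,0,-1.57,-5.57,0,0,0,-2.2,-6.01,0,0,0,-2.9,-6.34,0,0,0,-3.63,-6.53,0,0,0,-4.4,-6.6,0]

```text
time: 22.48
tool_pos: [0.5712, -0.0072, 0.0663]
tool_rot: [0.5, 0.501, 0.5, -0.499]
contact_force: [3.3, 4.3, -2.3]
gripper_width: -0.001
```

```bash
python3 lug.py 8
```

```text
22.5333 [ 0.5697 -0.007   0.0661] [ 0.4  5.7 -0.1]
lug angle cand (0=+x,ccw; start 180): [(42, 148), (39, 147), (45, 147), (27, 146)] median 115.29143
```

View pics/l8.png

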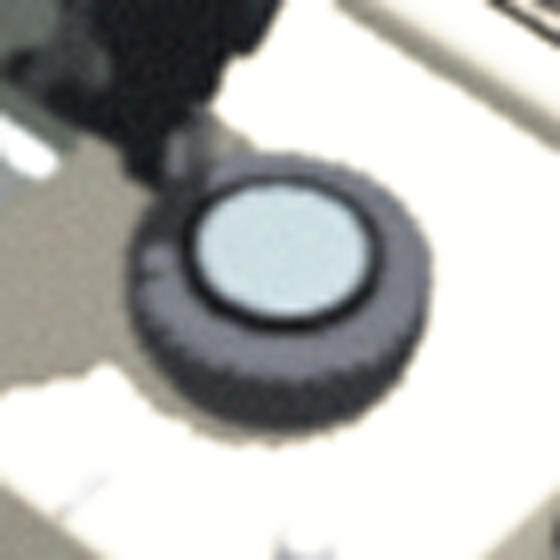

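The lug is at (155,258), about 136°, total about 676°. It needs about 44° more.

Emit:
carry_out:
  moves: [0,0,-0.6,0,0,0,0,-1.2,0,0,0,0,-1.8,0,0,0,0,-2.4,0,0,0,0,-3.17,0.07,0,0,0,-3.17,0.07,0]

```text
time: 23.03
tool_pos: [0.5387, -0.0093, 0.0666]
tool_rot: [-0.5, -0.5, -0.5, 0.501]
contact_force: [-1.4, 1.5, 0.9]
gripper_width: -0.001
```

```bash
python3 lug.py 9
```

```text
23.0833 [ 0.539  -0.0093  0.0666] [-1.1  1.9 -0.3]
lug angle cand (0=+x,ccw; start 180): [(174, 231), (171, 230), (177, 216), (168, 206)] median 119.65212
```

View pics/l9.png

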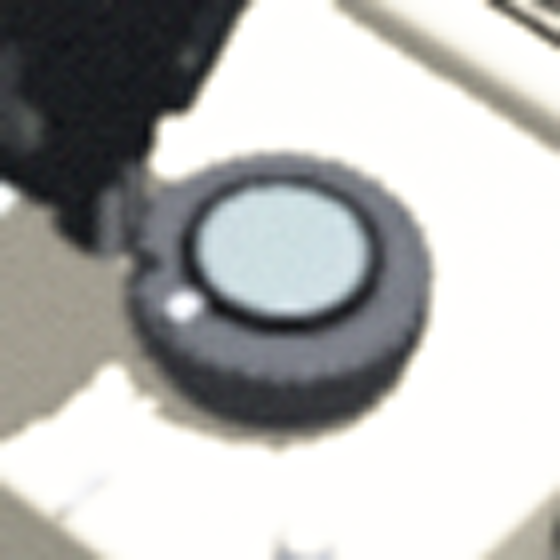

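The lug is back at (185,307), about 171°, against (201,319) at the start. That makes about 711° of turn, well inside the band. I'll retreat and go over to the slide.

Emit:
carry_out:
  moves: [0,0,-0.3,-0.8,0,0,0,-0.3,-2,0,0,-3,-0.3,-3,0,0,-6,-0.3,-4,0,0,-9,0,-6,0,0,-9,1,-9,0,0,-9,2,-12,0,0,-9,2,-14.5,0,0,-9,2,-14.5,0,0,-9,2,-14.5,0]

```text
time: 23.92
tool_pos: [0.5601, 0.1375, 0.1566]
tool_rot: [0.501, 0.499, 0.501, -0.499]
contact_force: [-0.9, 0.4, -0.7]
gripper_width: 0.0
```

```bash
python3 lug.py 10; python3 look.py 12 60; python3 - <<'E'
import cv2
im=cv2.imread('pics/side12.png')
E
```

```text
23.9667 [0.56   0.1365 0.1565] [0.9 0.1 0.2]
lug angle cand (0=+x,ccw; start 180): [(174, 216), (171, 214), (177, 198), (168, 188)] median 109.89646
[0.56004836 0.13654254 0.15646985] [0.87 0.14 0.15]
side 250 127 4.666666666666667
top 226 164 4.666666666666667
```

View pics/side12.png

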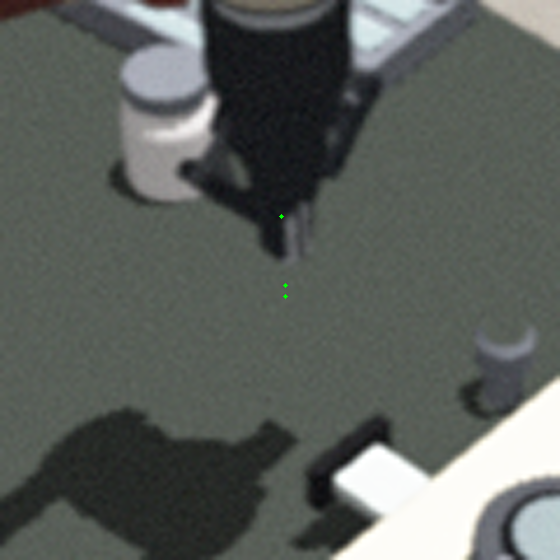

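View pics/top12.png

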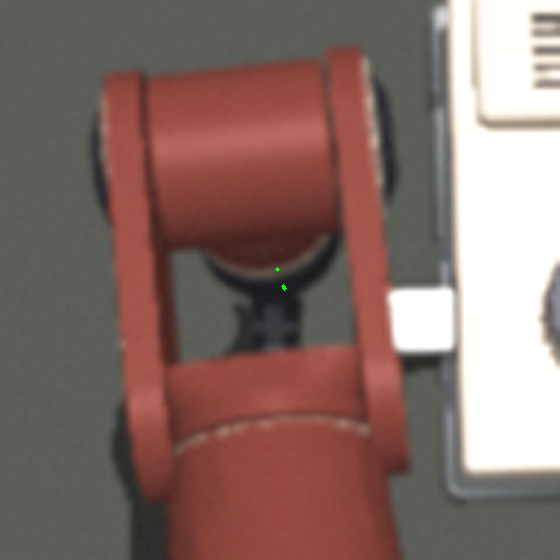

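The lug held at about 173°, and the plate is clear of the gripper at around (350,465) in the side crop. Going down beside it.

Emit:
carry_out:
  moves: [0,4,0,0,0,0,8,0,0,0,0,11,0,0,0,0,13,0,0,0,0,13.8,0,0,0,0,13.8,0,1,0,0,13.8,0,1.5,0,0,13.8,0,1.5,0]

```text
time: 24.73
tool_pos: [0.5621, 0.1195, 0.0209]
tool_rot: [0.501, 0.501, 0.499, -0.5]
contact_force: [0.3, -0.3, 0.3]
gripper_width: -0.001
```

```bash
python3 look.py 13 40
```

```text
[0.56208043 0.11952221 0.02093444] [ 0.25 -0.33  0.27]
side 277 186 7.0
top 254 192 7.0
```

View pics/side13.png

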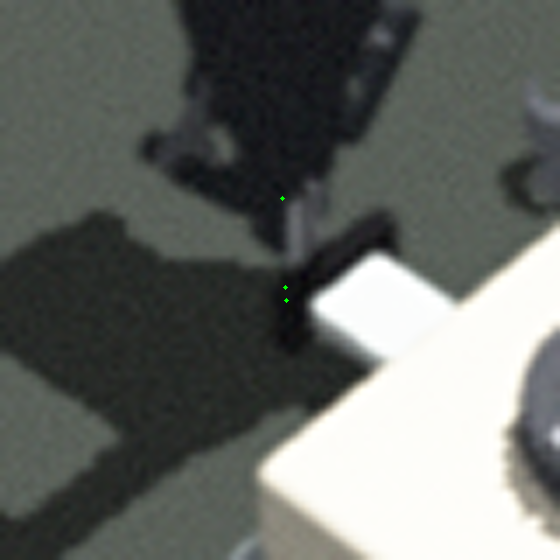

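The finger stands just outside the plate, with its tip at (295,260) and the plate's middle near (340,270). Pushing slowly.

Emit:
carry_out:
  moves: [0,0,0,0.4,0,0,0,0,0.8,0,0,0,0,1.2,0,0,0,0,1.6,0,0,0,0,2,0,0,0,0,2.4,0,0,0,0,2.8,0,0,0,0,3.2,0,0,0,0,3.6,0,0,0,0,3.9,0,0,0,0,4.2,0,0,0,0,4.2,0]

```text
time: 25.83
tool_pos: [0.56, 0.0781, 0.0185]
tool_rot: [-0.5, -0.5, -0.5, 0.5]
contact_force: [0.3, 0.1, 0.5]
gripper_width: 0.001
```

Emit:
carry_out:
  moves: [0,0,0,0.2,0,0,0,0,0.4,0,0,0,0,0.6,0,0,0,0,0.8,0,0,0,0,0.9,0,0,0,0,0.9,0]

```text
time: 26.33
tool_pos: [0.56, 0.0697, 0.0184]
tool_rot: [-0.5, -0.5, -0.5, 0.5]
contact_force: [1.2, 1.2, -1.2]
gripper_width: -0.002
```

```bash
python3 look.py 14 40
```

```text
[0.55997741 0.0696722  0.01842081] [ 1.17  1.22 -1.17]
side 289 197 7.0
top 271 193 7.0
```

View pics/side14.png

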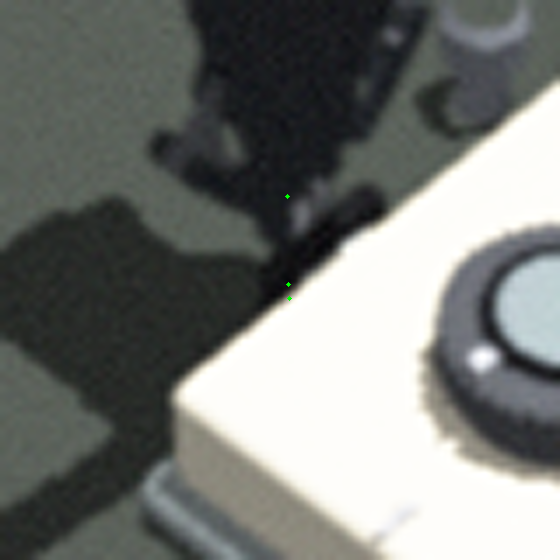

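The plate is nearly against the base, with only a sliver of white left. I'll push on gently until the stop.

Emit:
carry_out:
  moves: [0,0,0,0.1,0,0,0,0,0.2,0,0,0,0,0.3,0,0,0,0,0.3,0]

```text
time: 26.77
tool_pos: [0.56, 0.0668, 0.0184]
tool_rot: [-0.5, -0.5, -0.5, 0.5]
contact_force: [1.1, 1.3, -1.2]
gripper_width: 0.002
```

Emit:
carry_out:
  moves: [0,0,0,0.1,0,0,0,0,0.2,0,0,0,0,0.2,0]

```text
time: 27.02
tool_pos: [0.56, 0.0663, 0.0185]
tool_rot: [0.499, 0.501, 0.501, -0.499]
contact_force: [0.3, 7.6, -0.9]
gripper_width: 0.001
```

Emit:
carry_out:
  moves: [0,0,0,0.1,0,0,0,0,0.2,0,0,0,0,0.2,0]

```text
time: 27.27
tool_pos: [0.56, 0.0663, 0.0185]
tool_rot: [0.498, 0.502, 0.502, -0.498]
contact_force: [1.7, 13.1, -1.5]
gripper_width: -0.004
```

The plate stopped hard at y = 0.0663, where I predicted about 0.066. It's home, so I'm backing away.

Emit:
carry_out:
  moves: [0,0,0,-1,0,0,0,0,-3,0,0,0,0,-6,0,0,-3,0,-9,0,0,-7,0,-12,0,0,-11,0,-16,0,0,-15,0,-20,0,0,-18,0,-24,0,0,-18,0,-25,0,0,-18,0,-25,0,0,-18,0,-25,0,0,-18,0,-25,0]

```text
time: 28.27
tool_pos: [0.5602, 0.3125, 0.1983]
tool_rot: [0.501, 0.499, 0.5, -0.5]
contact_force: [-0.7, -0.6, -0.3]
gripper_width: -0.0
```

```bash
python3 lug.py 15; python3 - <<'E'
from h import *
for n,b in (('side',(180,325,300,460)),('top',(145,300,285,415))):
    f=imaging.grab_frame(n)[:,:,::-1]; cv2.imwrite(f'pics/{n}15.png',cv2.resize(f[b[0]:b[1],b[2]:b[3]],None,fx=3.7,fy=3.7,interpolation=2))
    cv2.imwrite(f'pics/{n}15f.png',f)
E
```

```text
28.3167 [0.5597 0.3115 0.1969] [ 0.3 -0.7 -0.6]
lug angle cand (0=+x,ccw; start 180): [(174, 214), (171, 211), (177, 195), (168, 184)] median 107.89784
```

View pics/side15.png

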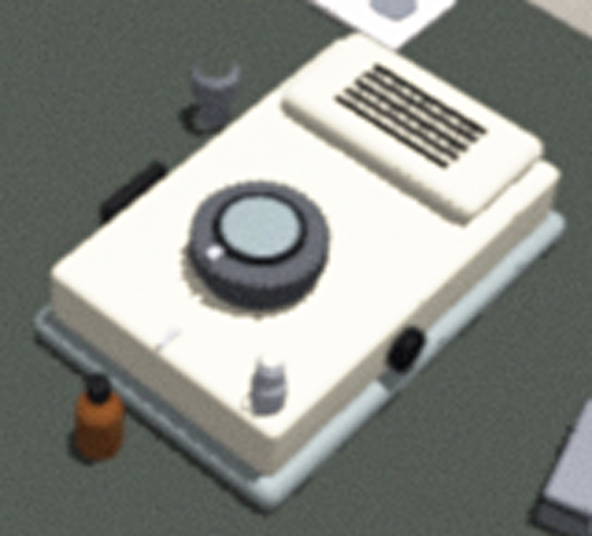

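View pics/top15f.png

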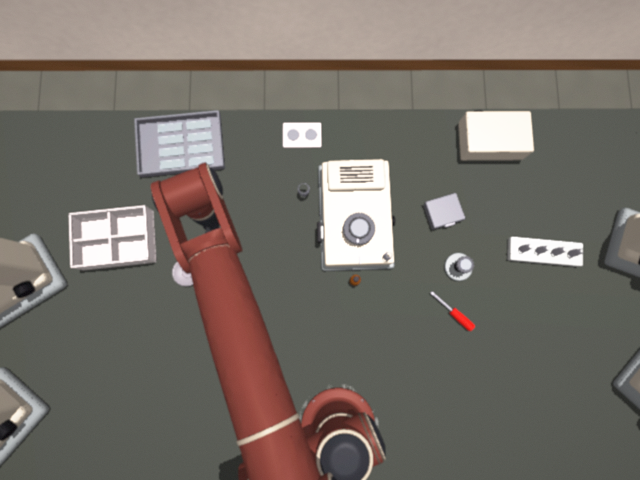

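The slide plate is flush at (133,193) in the side crop and the lug is by the pointer at (214,252). The eyepiece, objective, bottle and box are where they were, and the arm is clear.

```bash
python3 -c "
from plant import workorder;print(workorder.job_done())"
```

```text
the job is handed in; nothing more can be done
None
```

I loosened the clamp ring by about two full turns, pushed the filter slide fully home and backed away. I handed the job in at about 28 s; no verdict was reported.

- **Ring:** I rolled the shut fingertips round the rim for about two laps. From the pictures it turned about 711° (12.4 rad; the band is 11.78–13.35). The lug stands at about 173° where it started at 180°, and it stayed there after I let go. The lug was hidden or in shadow in some pictures, so the turn count comes from following it from one picture to the next.
- **Slide:** The plate stopped hard where I expected its end stop, with the finger at y = 0.066 m and 13 N at the last push. The last side picture shows the plate up against the base.
- **Forces:** The highest force reading at the ring or slide was about 15 N on any one axis.
- **Everything else:** The objective, oil bottle, eyepiece, slide box and screwdriver look unmoved in the last pictures, and so does the small ring's stand. In the last top picture the arm partly covers the petri dish and hides the tub, so I did not check those two there. I never worked near the small ring, but I did not measure its angle.

**What disagreed:**
- **Fingertip height:** The shut fingertips were about 22 mm behind the reported TCP, not 8 mm ahead of it. My first passes went over the ring without touching it. I found the offset by pressing lightly on bare table with up to about 36 N, then corrected the height.
- **Ring position:** By touch, the ring's axis was about 3 mm further in +y than the cameras gave. Because of this, the fingers lost contact once on the first lap.

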